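Tap home the stoppers of three filled bamboo tubes

TASK

Three filled bamboo tubes stand on the table with their cork-topped wooden stoppers sticking up: with the fingertips, gently tap or press each stopper straight down until its wooden head sits on the rim, the shortest tube first, then the middle-sized one, then the tallest. Go lightly so the bamboo does not split. Leave the tubes standing where they are, pick nothing up, and do not disturb the other things on the table.

Things in the scene. Friction and masses are not known exactly. Their poses are not given: they have to be found in the camera images.
- tube_short: the shortest of the three loose bamboo tubes standing upright: solid-bottomed, filled, 80 mm high without its stopper, 50 mm across, about 176 g; origin at the centre of its foot, z up its axis
- short_stopper_top (a point): centre of the flat top of the stopper in the shortest tube. The stopper has a wooden head, a disc 44 mm across and 8 mm thick, with a springy cork pad on it, 40 mm across and 10 mm thick, that gives about 1 mm for each 3 N and at most 6 mm, and springs back; with the stopper seated and the pad at rest this point is 98 mm above the table
- short_stopper (a joint): how far the shortest tube's stopper has gone in, m: 0 = 12 mm gap between head and rim, 0.012 = seated against the rim (a firm stop). It starts at 0 to 0.003, resists with a steady friction of about 4 N all the way down and stays where it is left
- tube_middle: the middle-sized of the three loose bamboo tubes standing upright: solid-bottomed, filled, 110 mm high without its stopper, 50 mm across, about 242 g; origin at the centre of its foot, z up its axis
- middle_stopper_top (a point): centre of the flat top of the stopper in the middle-sized tube. The stopper has a wooden head, a disc 44 mm across and 8 mm thick, with a springy cork pad on it, 40 mm across and 10 mm thick, that gives about 1 mm for each 3 N and at most 6 mm, and springs back; with the stopper seated and the pad at rest this point is 128 mm above the table
- middle_stopper (a joint): how far the middle-sized tube's stopper has gone in, m: 0 = 12 mm gap between head and rim, 0.012 = seated against the rim (a firm stop). It starts at 0 to 0.003, resists with a steady friction of about 4 N all the way down and stays where it is left
- tube_tall: the tallest of the three loose bamboo tubes standing upright: solid-bottomed, filled, 140 mm high without its stopper, 50 mm across, about 308 g; origin at the centre of its foot, z up its axis
- tall_stopper_top (a point): centre of the flat top of the stopper in the tallest tube. The stopper has a wooden head, a disc 44 mm across and 8 mm thick, with a springy cork pad on it, 40 mm across and 10 mm thick, that gives about 1 mm for each 3 N and at most 6 mm, and springs back; with the stopper seated and the pad at rest this point is 158 mm above the table
- tall_stopper (a joint): how far the tallest tube's stopper has gone in, m: 0 = 12 mm gap between head and rim, 0.012 = seated against the rim (a firm stop). It starts at 0 to 0.003, resists with a steady friction of about 4 N all the way down and stays where it is left
- cut_bamboo: bystander, leave alone: loose length of bamboo lying flat, 160 mm long, 42 mm thick; origin under its middle, x along it
- whetstone: bystander, leave alone: grey sharpening stone lying flat, 150 x 34 x 24 mm; origin under its centre, x along it
- mallet: bystander, leave alone: small hammer with a wooden handle, lying along its own x axis, lower than 50 mm
- spoon: bystander, leave alone: spoon lying along its own x axis, lower than 30 mm
- bowl: bystander, leave alone: white open bowl, 110 mm across, 50 mm high; origin under its centre
- empty_cup: bystander, leave alone: open bamboo cup without a stopper, 54 mm across, 75 mm high; origin under its centre
- salt_jar: bystander, leave alone: closed jar, 64 mm across, 85 mm high; origin under its centre

How it is judged:
On the way, in this order (a step that is already met when the one before it is completed fails the run):
1. the stopper of the shortest tube is seated (within 2 mm of the rim) (value of joint short_stopper above 0.01 m), for 0.1 s.
2. the stopper of the middle-sized tube is seated (within 2 mm of the rim) (value of joint middle_stopper above 0.01 m), for 0.1 s.
3. the stopper of the tallest tube is seated (within 2 mm of the rim) (value of joint tall_stopper above 0.01 m), for 0.1 s.
At the end, for the whole second after the job is handed in: All three stoppers are seated within 2 mm of the rim; the tubes stand upright (within 0.1 rad) on the table, at rest, within 30 mm of where they started; every bystander is within 30 mm of its starting place (value of joint each of short_stopper, middle_stopper, tall_stopper above 0.01 m and angle between each of tube_short, tube_middle, tube_tall's own z axis and vertical below 0.1 rad and distance of each of tube_short, tube_middle, tube_tall, cut_bamboo, whetstone, mallet, spoon, bowl, empty_cup, salt_jar from where it was at the start of the episode below 0.03 m and height (world z) of each of tube_short, tube_middle, tube_tall below 0.006 m and linear speed of each of tube_short, tube_middle, tube_tall below 0.03 m/s); the robot touches nothing.
It fails at once if a taller tube's stopper is pushed in before the shorter one's is seated ((value of joint middle_stopper above 0.006 m and value of joint short_stopper below 0.009 m) or (value of joint tall_stopper above 0.006 m and value of joint middle_stopper below 0.009 m) or (value of joint tall_stopper above 0.006 m and value of joint short_stopper below 0.009 m)).
It fails at once if a stoppered tube is lifted more than 15 mm (height (world z) of any of tube_short, tube_middle, tube_tall above 0.015 m).
It fails at once if a stoppered tube is tipped by more than 0.3 rad (angle between any of tube_short, tube_middle, tube_tall's own z axis and vertical above 0.3 rad).
It fails at once if a tube or its stopper is hit or pressed harder than 25 N (contact force between any of the arm, the fingers and tube_short above 25 N or contact force between any of the arm, the fingers and tube_middle above 25 N or contact force between any of the arm, the fingers and tube_tall above 25 N).
It fails at once if a bystander is shifted or lifted by more than 30 mm (distance of any of cut_bamboo, whetstone, mallet, spoon, bowl, empty_cup, salt_jar from where it was at the start of the episode above 0.03 m).
It also fails if it takes over 51 s, if anything falls off the work surface, if the arm or the gripper's body presses on something with over 40 N, if the wrist force passes 120 N, or if a joint passes its speed limit or range.

ROBOT

A 6-joint arm with a two-finger parallel gripper is mounted at the origin on the work surface. World frame = base frame: x ahead of the robot, y to its left, z up, the work surface at z = 0. Lengths are in m, angles in rad, forces in N, time in s.
With the tool pointing down it reaches from about 0.25 to 0.775 m from the base axis. Payload 4 kg.
Tool frame: the origin (TCP) lies where the fingers leave the gripper's body, on its centre line; the fingertips stand 97 mm ahead of it and the grasp point (between the pads) lies 78 mm ahead of it; z points along the fingers, y is the line along which they close (so a half turn about z gives the same grasp; the last joint's range is limited). The gripper opens to 94 mm and grips with 3 to 60 N. Pads are 16 mm wide; open, the fingers measure 119 mm over their backs; the gripper's body (75 mm by 177 mm) begins 78 mm behind the grasp point.
Start: joints at [-1.382, 0.087, 1.371, -0, 1.684, -0.103], TCP at [0.158, -0.527, 0.303] pointing down, gripper open.
Joint ranges: [-3.1, 3.1], [-0.76, 2.03], [0.27, 2.55], [-1.08, 4.22], [0.17, 2.65], [-2.57, 2.57]. Speed limits (rad/s): [2.79, 2.79, 3.14, 3.14, 3.14, 3.14].

INTERFACE

Orientations are given as [roll, pitch, yaw] about the fixed x, y, z axes, in that order (R = Rz(yaw) Ry(pitch) Rx(roll)).
In Python, from bench import robot, eyes gives the robot as it stands. The module is installed in compiled form; this text tells all that it offers.
- The arm moves only by the tool carry_out, never from a script. Its argument "deltas" is a list of rows, each an object of numbers: "dx", "dy", "dz": the shift along the tool's x, y, z each as a share of 0.02 m, from -1 to 1; "wx", "wy", "wz": the turn, a rotation vector about the tool's x, y, z each as a share of 0.12 rad, from -1 to 1; "gripper": the closure in counts, from 0 (fully open) to 255 (shut). In form: [{"dx": .., "dy": .., "dz": .., "wx": .., "wy": .., "wz": .., "gripper": ..}, ...]. A call has 1 to 20 rows; each row shifts and turns the commanded pose from where the row before left it, along the tool's axes as they then stand; what a row does not reach is not made up. A row lasts 1/12 s, in which the tool goes at most 41.7 mm and 7.16 degrees, less where a joint would pass 70% of its speed; a pose out of reach is approached as far as the arm can. A call with a number of a shift or a turn outside -1 to 1 is refused whole. A call with a gripper value outside its range is refused whole. The fingers move at their own pace and stop on an object; the grip force is fixed at half the most. Time passes only in rows, so rows that do not move let the fingers close. It gives the time, the measured TCP pose, the force, the opening and the grip force at its end, in the units of the state.
- robot.get_obs(): the state, without advancing time (a new reading comes with each control period).
- eyes.snapshot(name): name is "side" or "top" or "wrist"; returns the picture (384x512x3 uint8, red, green, blue); there is no depth.
- eyes.get_calibration(name): a dict with "fovy" (degrees; the focal length in pixels is half the picture's height over the tangent of half this angle, whatever the lens; pixels are square), "cx", "cy" (the principal point, pixels), "R" (3x3) and "t" (3): a world point X has camera coordinates R X + t. Camera axes: x right, y down, z forward; pixel columns grow to the right and rows downward; lengths in m; the calibration is good to about 2 mm. A picture is of the moment at which its call begins: read the wrist's pose just before it. get_calibration takes no time and is no camera call; for the wrist camera it gives the pose at the moment of the call.
- robot.close_job(): hands the job in; it is judged then, once.
The state is a dict: "time": time; "joint_positions": joint angles; "qvel": joint speeds; "joint_torque": joint torques, N m; "tool_pos": TCP position; "ee_rot": TCP orientation; "wrist_force": force on the tool from outside, world axes, zero at the start; "wrist_torque": the same for the moment, N m; "width": finger opening in m; "finger_force": force on a finger pad.
Only numpy, scipy, OpenCV 4.12 (cv2) and the standard library are available. Lean on these libraries where they do the work, as an engineer would, in place of code of your own. Each camera call takes 0.05 s, during which the arm holds its last target. There are 200 camera calls.

## Working session

There is one attempt and no reset: what is moved stays moved. The work goes in short steps, Python scripts to look and compute and a tool call to move; the robot and the scene stay as the last step left them, time stands still between calls to the robot, and variables do not carry over. Pictures are saved under pics/ and viewed, at most 10 in all, crops included, and the job is handed in when it is done.

Besides the shell and the picture viewer there is one more tool, called after "Emit:" as name(argument=value, ...), one argument or row to a line, values as JSON. carry_out: Moves the arm, as the interface text tells. Shift numbers are shares of 0.02 m and turn numbers shares of 0.12 rad, none past 1 either way. Its arguments: {"type":"object","properties":{"deltas":{"type":"array","items":{"type":"object","properties":{"dx":{"type":"number"},"dy":{"type":"number"},"dz":{"type":"number"},"wx":{"type":"number"},"wy":{"type":"number"},"wz":{"type":"number"},"gripper":{"type":"number"}}}}},"required":["deltas"]}

```bash
mkdir -p pics; python3 - <<'E'
from bench import robot, eyes
import cv2, json
o=robot.get_obs()
for k in('time','tool_pos','ee_rot','wrist_force','width'):print(k,o[k])
for n in('top','side'):
    im=eyes.snapshot(n); cv2.imwrite(f'pics/{n}0.png',im[:,:,::-1])
    c=eyes.get_calibration(n); print(n,c)
E
```

```text
time 0.0
tool_pos [ 0.15815162 -0.52643555  0.30152469]
ee_rot [-3.13946226e+00 -1.96050148e-04  2.91802835e-01]
wrist_force [-0.13655933 -0.32124482 -0.47266743]
width 0.09366174644228353
top {'fovy': 54.23404330746586, 'cx': 258.22626805462164, 'cy': 192.89068099172002, 'R': array([[-0.02994168, -0.99950395, -0.00976468],
       [-0.98251512,  0.0312259 , -0.1835456 ],
       [ 0.18375946,  0.00409828, -0.9829627 ]]), 't': array([-0.01017034,  0.58353246,  1.04142744])}
side {'fovy': 44.312083263921856, 'cx': 251.41183297810855, 'cy': 193.745438452195, 'R': array([[ 0.97329318, -0.22848938, -0.02220323],
       [-0.13596066, -0.49580104, -0.85772724],
       [ 0.18497319,  0.83783885, -0.51362534]]), 't': array([-0.56779382,  0.18632605,  1.50017001])}
```

View pics/top0.png

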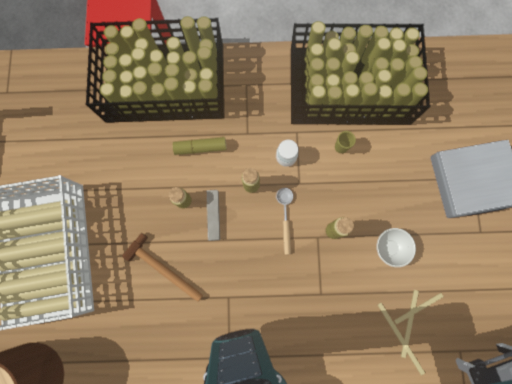

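View pics/side0.png

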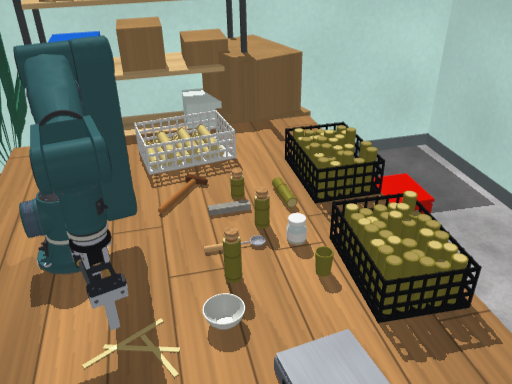

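The top view shows the tubes' stoppers near (177,193), (250,175) and (343,226). In the side view they are at (237,173), (262,194) and (232,236). They look like short, middle and tall in that order. I'll zoom in on both.

```bash
python3 - <<'E'
import cv2, numpy as np
t=cv2.imread('pics/top0.png'); s=cv2.imread('pics/side0.png')
def c(im,x,y,w=32,h=32,k=8): return cv2.resize(im[y-h:y+h,x-w:x+w],None,fx=k,fy=k,interpolation=cv2.INTER_CUBIC)
a=np.hstack([c(t,178,196,16,16),c(t,250,180,16,16),c(t,342,228,16,16)])
b=np.hstack([c(s,237,184,16,20),c(s,262,204,16,20),c(s,232,244,16,20)])
for im in(a,b):
    for x in range(0,768,32): cv2.line(im,(x,0),(x,5),(0,0,255),1)
    for y in range(0,im.shape[0],32): cv2.line(im,(0,y),(5,y),(0,0,255),1)
cv2.imwrite('pics/crop.png',np.vstack([a,b]))
E
```

```text
(no output)
```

View pics/crop.png

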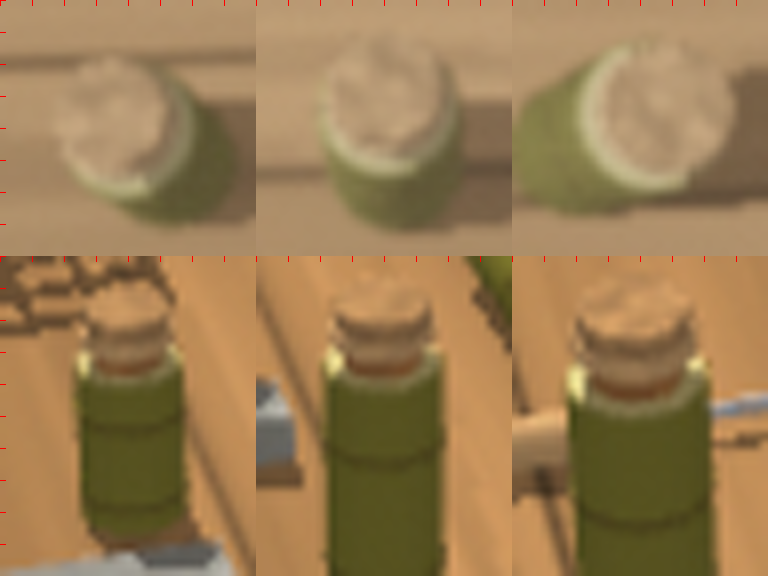

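The crop shows the stopper top centres at about (176,195), (250,175.5) and (345,226) in the top view. In the side view they are about (237,169), (262,189.5) and (231.5,229.7). All three heads stand clear of the rim. Next I triangulate and check the heights.

```bash
cat > h.py <<'E'
import numpy as np
from bench import robot, eyes
def ray(n,px,c=None):
    c=c or eyes.get_calibration(n); f=192/np.tan(np.radians(c['fovy']/2))
    d=c['R'].T@np.array([(px[0]-c['cx'])/f,(px[1]-c['cy'])/f,1]); return -c['R'].T@c['t'],d/np.linalg.norm(d)
def onz(n,px,z,c=None):
    o,d=ray(n,px,c); return o+d*(z-o[2])/d[2]
def tri(rs):
    A=sum(np.eye(3)-np.outer(d,d) for o,d in rs); b=sum((np.eye(3)-np.outer(d,d))@o for o,d in rs)
    return np.linalg.solve(A,b)
E
python3 - <<'E'
from h import *
np.set_printoptions(precision=4,suppress=True)
for t,s,z in(((175.8,194.7),(236.5,168.7),.109),((249.7,175.2),(261.6,189.3),.139),((344.9,225.8),(231.2,229.4),.169)):
    print(tri([ray('top',t),ray('side',s)]),onz('top',t,z),onz('side',s,z))
for p in((195,205),(206,212),(219,190),(219,240)): print(p,onz('top',p,.024))
c=eyes.get_calibration('wrist');o=robot.get_obs();print(o['tool_pos'],-c['R'].T@c['t'],c['R'],c['fovy'])
E
```

```text
[0.5752 0.1986 0.1169] [0.5748 0.2005 0.109 ] [0.5798 0.2136 0.109 ]
[ 0.6178 -0.007   0.1398] [ 0.6166 -0.0068  0.139 ] [ 0.6195 -0.0053  0.139 ]
[ 0.4703 -0.2476  0.1715] [ 0.4687 -0.248   0.169 ] [ 0.4729 -0.244   0.169 ]
(195, 205) [0.5577 0.162  0.024 ]
(206, 212) [0.5356 0.1292 0.024 ]
(219, 190) [0.6011 0.0897 0.024 ]
(219, 240) [0.4515 0.0913 0.024 ]
[ 0.1582 -0.5265  0.3016] [ 0.2291 -0.5052  0.3846] [[ 0.2883 -0.9575 -0.0001]
 [-0.9259 -0.2789  0.2547]
 [-0.2439 -0.0733 -0.967 ]] 71.92487625007394
```

Heights agree with short, middle and tall. I move over the short tube at safe height with the fingers closing.

Emit:
carry_out(
  deltas=[
    {"gripper":255},
    {"dx":0.5,"dy":-0.5,"gripper":255},
    {"dx":0.98,"dy":-0.93,"gripper":255},
    {"dx":0.98,"dy":-0.93,"gripper":255},
    {"dx":0.98,"dy":-0.93,"gripper":255},
    {"dx":0.98,"dy":-0.93,"gripper":255},
    {"dx":0.98,"dy":-0.93,"gripper":255},
    {"dx":0.98,"dy":-0.93,"gripper":255},
    {"dx":0.98,"dy":-0.93,"gripper":255},
    {"dx":0.98,"dy":-0.93,"gripper":255},
    {"dx":0.98,"dy":-0.93,"gripper":255},
    {"dx":0.98,"dy":-0.93,"gripper":255},
    {"dx":0.98,"dy":-0.93,"gripper":255},
    {"dx":0.98,"dy":-0.93,"gripper":255},
    {"dx":0.98,"dy":-0.93,"gripper":255},
    {"dx":0.98,"dy":-0.93,"gripper":255},
    {"dx":0.98,"dy":-0.93,"gripper":255},
    {"dx":0.98,"dy":-0.93,"gripper":255},
    {"dx":0.98,"dy":-0.93,"gripper":255},
    {"gripper":255},
  ],
)

```text
invalid input
```

Emit:
carry_out(
  deltas=[
    {"dx":0.5,"dy":-0.5,"dz":0,"wx":0,"wy":0,"wz":0,"gripper":255},
    {"dx":0.9,"dy":-0.9,"dz":0,"wx":0,"wy":0,"wz":0,"gripper":255},
  ],
)

```text
time: 0.27
tool_pos: [0.1765, -0.492, 0.3015]
ee_rot: [-3.14, 0.0, 0.289]
wrist_force: [-0.5, 0.3, 0.4]
width: 0.084
finger_force: 0.0
```

Emit:
carry_out(
  deltas=[
    {"dx":0.97,"dy":-0.91,"dz":0,"wx":0,"wy":0,"wz":0,"gripper":255},
    {"dx":0.97,"dy":-0.91,"dz":0,"wx":0,"wy":0,"wz":0,"gripper":255},
    {"dx":0.97,"dy":-0.91,"dz":0,"wx":0,"wy":0,"wz":0,"gripper":255},
    {"dx":0.97,"dy":-0.91,"dz":0,"wx":0,"wy":0,"wz":0,"gripper":255},
    {"dx":0.97,"dy":-0.91,"dz":0,"wx":0,"wy":0,"wz":0,"gripper":255},
    {"dx":0.97,"dy":-0.91,"dz":0,"wx":0,"wy":0,"wz":0,"gripper":255},
    {"dx":0.97,"dy":-0.91,"dz":0,"wx":0,"wy":0,"wz":0,"gripper":255},
    {"dx":0.97,"dy":-0.91,"dz":0,"wx":0,"wy":0,"wz":0,"gripper":255},
    {"dx":0.97,"dy":-0.91,"dz":0,"wx":0,"wy":0,"wz":0,"gripper":255},
    {"dx":0.97,"dy":-0.91,"dz":0,"wx":0,"wy":0,"wz":0,"gripper":255},
    {"dx":0.97,"dy":-0.91,"dz":0,"wx":0,"wy":0,"wz":0,"gripper":255},
    {"dx":0.97,"dy":-0.91,"dz":0,"wx":0,"wy":0,"wz":0,"gripper":255},
    {"dx":0.97,"dy":-0.91,"dz":0,"wx":0,"wy":0,"wz":0,"gripper":255},
    {"dx":0.97,"dy":-0.91,"dz":0,"wx":0,"wy":0,"wz":0,"gripper":255},
    {"dx":0.97,"dy":-0.91,"dz":0,"wx":0,"wy":0,"wz":0,"gripper":255},
    {"dx":0.97,"dy":-0.91,"dz":0,"wx":0,"wy":0,"wz":0,"gripper":255},
    {"dx":0.97,"dy":-0.91,"dz":0,"wx":0,"wy":0,"wz":0,"gripper":255},
    {"dx":0.97,"dy":-0.91,"dz":0,"wx":0,"wy":0,"wz":0,"gripper":255},
    {"dx":0.97,"dy":-0.91,"dz":0,"wx":0,"wy":0,"wz":0,"gripper":255},
    {"dx":0.97,"dy":-0.91,"dz":0,"wx":0,"wy":0,"wz":0,"gripper":255},
  ],
)

```text
time: 1.93
tool_pos: [0.4436, -0.0296, 0.3025]
ee_rot: [-3.141, 0.0, 0.292]
wrist_force: [0.4, -0.1, 0.3]
width: 0.0001
finger_force: 0.0
```

Emit:
carry_out(
  deltas=[
    {"dx":0.97,"dy":-0.91,"dz":0,"wx":0,"wy":0,"wz":0,"gripper":255},
    {"dx":0.97,"dy":-0.91,"dz":0,"wx":0,"wy":0,"wz":0,"gripper":255},
    {"dx":0.97,"dy":-0.91,"dz":0,"wx":0,"wy":0,"wz":0,"gripper":255},
    {"dx":0.97,"dy":-0.91,"dz":0,"wx":0,"wy":0,"wz":0,"gripper":255},
    {"dx":0.97,"dy":-0.91,"dz":0,"wx":0,"wy":0,"wz":0,"gripper":255},
    {"dx":0.97,"dy":-0.91,"dz":0,"wx":0,"wy":0,"wz":0,"gripper":255},
    {"dx":0.97,"dy":-0.91,"dz":0,"wx":0,"wy":0,"wz":0,"gripper":255},
    {"dx":0.5,"dy":-0.5,"dz":0,"wx":0,"wy":0,"wz":0,"gripper":255},
    {"dx":0,"dy":0,"dz":0,"wx":0,"wy":0,"wz":0,"gripper":255},
    {"dx":0,"dy":0,"dz":0,"wx":0,"wy":0,"wz":0,"gripper":255},
  ],
)

```text
time: 2.77
tool_pos: [0.5434, 0.1422, 0.3022]
ee_rot: [3.141, 0.002, 0.293]
wrist_force: [0.8, 0.1, 0.1]
width: 0.0006
finger_force: 0.0
```

```bash
python3 - <<'E'
from h import *
import cv2
c=eyes.get_calibration('wrist');o=robot.get_obs()
cv2.imwrite('pics/w1.png',eyes.snapshot('wrist')[:,:,::-1])
np.save('w1.npy',c,allow_pickle=True)
print(o['time'],o['tool_pos'],o['ee_rot'],o['width'],o['wrist_force'])
f=192/np.tan(np.radians(c['fovy']/2)); p=c['R']@np.array([.575,.199,.108])+c['t']; print(p[:2]/p[2]*f+[c['cx'],c['cy']])
E
```

```text
2.7667 [0.54335674 0.14218548 0.30217455] [3.14108380e+00 1.75863453e-03 2.93081026e-01] 0.000572314665728091 [0.75173138 0.0711568  0.11674365]
[213.08836495 150.75661279]
```

View pics/w1.png

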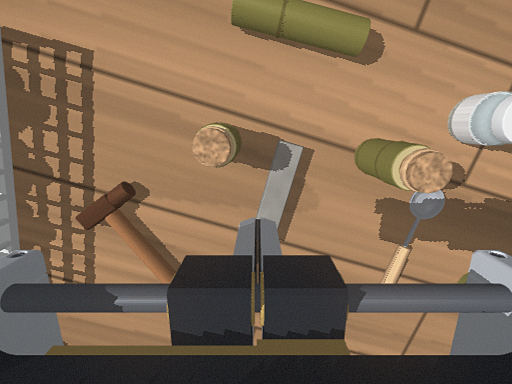

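The wrist view shows the short tube's cork centred at about (214,146) and the middle one's at (427,171), clear of the jar, spoon and stone.

```bash
python3 - <<'E'
from h import *
c=np.load('w1.npy',allow_pickle=True).item()
np.set_printoptions(precision=4,suppress=True)
print(onz('wrist',(214,146),.109,c),onz('wrist',(427,171),.139,c))
print(tri([ray('top',(175.8,194.7)),ray('wrist',(214,146),c)]),tri([ray('top',(249.7,175.2)),ray('wrist',(427,171),c)]))
o=robot.get_obs();y=o['ee_rot'][2]
for P in((.576,.2,),):
    d=np.array(P)-o['tool_pos'][:2]; print(d, d@[np.cos(y),np.sin(y)], d@[np.sin(y),-np.cos(y)])
E
```

```text
[0.5801 0.1992 0.109 ] [ 0.6193 -0.0024  0.139 ]
[0.5779 0.2024 0.0947] [ 0.6189 -0.0068  0.1321]
[0.0327 0.0585] 0.04815237625946232 -0.046624459488977456
```

Emit:
carry_out(
  deltas=[
    {"dx":0.82,"dy":-0.77,"dz":0,"wx":0,"wy":0,"wz":0,"gripper":255},
    {"dx":0.82,"dy":-0.77,"dz":0.4,"wx":0,"wy":0,"wz":0,"gripper":255},
    {"dx":0.82,"dy":-0.77,"dz":0.6,"wx":0,"wy":0,"wz":0,"gripper":255},
    {"dx":0,"dy":0,"dz":0.8,"wx":0,"wy":0,"wz":0,"gripper":255},
    {"dx":0,"dy":0,"dz":0.8,"wx":0,"wy":0,"wz":0,"gripper":255},
    {"dx":0,"dy":0,"dz":0.8,"wx":0,"wy":0,"wz":0,"gripper":255},
    {"dx":0,"dy":0,"dz":0.5,"wx":0,"wy":0,"wz":0,"gripper":255},
    {"dx":0,"dy":0,"dz":0.3,"wx":0,"wy":0,"wz":0,"gripper":255},
    {"dx":0,"dy":0,"dz":0,"wx":0,"wy":0,"wz":0,"gripper":255},
    {"dx":0,"dy":0,"dz":0,"wx":0,"wy":0,"wz":0,"gripper":255},
    {"dx":0,"dy":0,"dz":0,"wx":0,"wy":0,"wz":0,"gripper":255},
  ],
)

```text
time: 3.73
tool_pos: [0.5782, 0.2, 0.2201]
ee_rot: [3.141, -0.002, 0.291]
wrist_force: [-0.6, 0.1, 1.1]
width: 0.0002
finger_force: 0.0
```

```bash
python3 - <<'E'
from h import *
import cv2
o=robot.get_obs();print(o['time'],o['tool_pos'],o['wrist_force'])
s=eyes.snapshot('side')[:,:,::-1];w=eyes.snapshot('wrist')[:,:,::-1]
a=cv2.resize(s[120:210,190:290],None,fx=4,fy=4,interpolation=cv2.INTER_CUBIC)
b=cv2.resize(w[200:384,150:362],(400,360))
cv2.imwrite('pics/s2.png',np.hstack([a,b]))
E
```

```text
3.7333 [0.5782464  0.20000531 0.22010302] [-0.61299044  0.10449941  1.06961113]
```

View pics/s2.png

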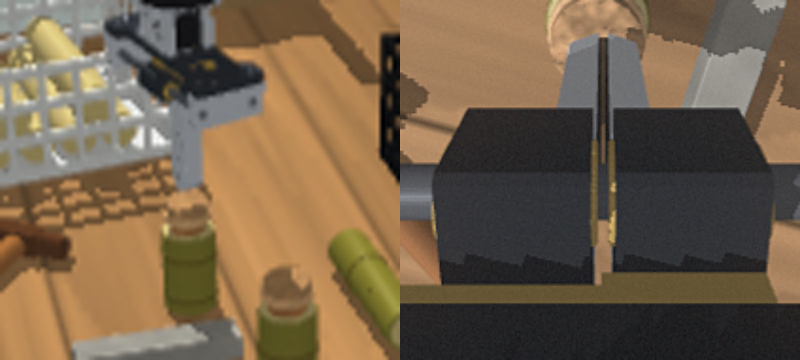

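The fingertips hang over the short stopper, centred within a few mm, with roughly 13 mm of clearance. Now I press gently.

Emit:
carry_out(
  deltas=[
    {"dx":0,"dy":0,"dz":0.2,"wx":0,"wy":0,"wz":0,"gripper":255},
    {"dx":0,"dy":0,"dz":0.2,"wx":0,"wy":0,"wz":0,"gripper":255},
    {"dx":0,"dy":0,"dz":0.15,"wx":0,"wy":0,"wz":0,"gripper":255},
    {"dx":0,"dy":0,"dz":0.15,"wx":0,"wy":0,"wz":0,"gripper":255},
    {"dx":0,"dy":0,"dz":0.1,"wx":0,"wy":0,"wz":0,"gripper":255},
    {"dx":0,"dy":0,"dz":0.1,"wx":0,"wy":0,"wz":0,"gripper":255},
    {"dx":0,"dy":0,"dz":0,"wx":0,"wy":0,"wz":0,"gripper":255},
  ],
)

```text
time: 4.42
tool_pos: [0.5777, 0.2003, 0.2008]
ee_rot: [3.142, 0.0, 0.292]
wrist_force: [-1.0, -0.3, 2.9]
width: 0.0003
finger_force: 1.8
```

Emit:
carry_out(
  deltas=[
    {"dx":0,"dy":0,"dz":0.1,"wx":0,"wy":0,"wz":0,"gripper":255},
    {"dx":0,"dy":0,"dz":0.1,"wx":0,"wy":0,"wz":0,"gripper":255},
    {"dx":0,"dy":0,"dz":0,"wx":0,"wy":0,"wz":0,"gripper":255},
  ],
)

```text
time: 4.67
tool_pos: [0.5777, 0.2003, 0.1964]
ee_rot: [-3.142, 0.0, 0.292]
wrist_force: [-0.6, -0.3, 4.3]
width: 0.0006
finger_force: 1.9
```

Emit:
carry_out(
  deltas=[
    {"dx":0,"dy":0,"dz":0.1,"wx":0,"wy":0,"wz":0,"gripper":255},
    {"dx":0,"dy":0,"dz":0.05,"wx":0,"wy":0,"wz":0,"gripper":255},
    {"dx":0,"dy":0,"dz":0,"wx":0,"wy":0,"wz":0,"gripper":255},
    {"dx":0,"dy":0,"dz":0,"wx":0,"wy":0,"wz":0,"gripper":255},
  ],
)

```text
time: 5.0
tool_pos: [0.5779, 0.2003, 0.1939]
ee_rot: [3.142, -0.0, 0.292]
wrist_force: [-1.6, -0.3, 4.5]
width: 0.0009
finger_force: 2.4
```

Emit:
carry_out(
  deltas=[
    {"dx":0,"dy":0,"dz":0.05,"wx":0,"wy":0,"wz":0,"gripper":255},
    {"dx":0,"dy":0,"dz":0,"wx":0,"wy":0,"wz":0,"gripper":255},
    {"dx":0,"dy":0,"dz":0,"wx":0,"wy":0,"wz":0,"gripper":255},
  ],
)

```text
time: 5.25
tool_pos: [0.5779, 0.2003, 0.1934]
ee_rot: [3.141, -0.001, 0.292]
wrist_force: [-2.4, 0.1, 6.4]
width: 0.0005
finger_force: 3.2
```

Emit:
carry_out(
  deltas=[
    {"dx":0,"dy":0,"dz":0.05,"wx":0,"wy":0,"wz":0,"gripper":255},
    {"dx":0,"dy":0,"dz":0,"wx":0,"wy":0,"wz":0,"gripper":255},
    {"dx":0,"dy":0,"dz":0,"wx":0,"wy":0,"wz":0,"gripper":255},
    {"dx":0,"dy":0,"dz":0,"wx":0,"wy":0,"wz":0,"gripper":255},
  ],
)

```text
time: 5.58
tool_pos: [0.578, 0.2003, 0.1929]
ee_rot: [3.141, -0.001, 0.292]
wrist_force: [-2.5, 0.4, 8.2]
width: 0.0008
finger_force: 3.9
```

The force climbed from 4.5 to 6.4 to 8.2 N at 0.5 mm steps, the pad's own rate, so the short stopper is seated. On to the middle one.

Emit:
carry_out(
  deltas=[
    {"dx":0,"dy":0,"dz":-0.3,"wx":0,"wy":0,"wz":0,"gripper":255},
    {"dx":0,"dy":0,"dz":-0.9,"wx":0,"wy":0,"wz":0,"gripper":255},
    {"dx":0,"dy":0,"dz":-0.9,"wx":0,"wy":0,"wz":0,"gripper":255},
    {"dx":-0.09,"dy":0.86,"dz":-0.9,"wx":0,"wy":0,"wz":0,"gripper":255},
    {"dx":-0.09,"dy":0.87,"dz":-0.9,"wx":0,"wy":0,"wz":0,"gripper":255},
    {"dx":-0.09,"dy":0.87,"dz":0,"wx":0,"wy":0,"wz":0,"gripper":255},
    {"dx":-0.09,"dy":0.87,"dz":0,"wx":0,"wy":0,"wz":0,"gripper":255},
    {"dx":-0.09,"dy":0.87,"dz":0,"wx":0,"wy":0,"wz":0,"gripper":255},
    {"dx":-0.09,"dy":0.87,"dz":0,"wx":0,"wy":0,"wz":0,"gripper":255},
    {"dx":-0.09,"dy":0.87,"dz":0,"wx":0,"wy":0,"wz":0,"gripper":255},
    {"dx":-0.09,"dy":0.87,"dz":0,"wx":0,"wy":0,"wz":0,"gripper":255},
    {"dx":-0.09,"dy":0.87,"dz":0,"wx":0,"wy":0,"wz":0,"gripper":255},
    {"dx":-0.09,"dy":0.87,"dz":0,"wx":0,"wy":0,"wz":0,"gripper":255},
    {"dx":-0.09,"dy":0.87,"dz":0,"wx":0,"wy":0,"wz":0,"gripper":255},
    {"dx":-0.09,"dy":0.87,"dz":0,"wx":0,"wy":0,"wz":0,"gripper":255},
    {"dx":0,"dy":0,"dz":0,"wx":0,"wy":0,"wz":0,"gripper":255},
    {"dx":0,"dy":0,"dz":0,"wx":0,"wy":0,"wz":0,"gripper":255},
    {"dx":0,"dy":0,"dz":0,"wx":0,"wy":0,"wz":0,"gripper":255},
  ],
)

```text
time: 7.08
tool_pos: [0.617, -0.0051, 0.2689]
ee_rot: [-3.141, 0.001, 0.292]
wrist_force: [0.8, 0.3, 0.7]
width: 0.0001
finger_force: 0.0
```

```bash
python3 - <<'E'
from h import *
import cv2
o=robot.get_obs();print(o['time'],o['tool_pos'],o['wrist_force'])
s=eyes.snapshot('side')[:,:,::-1];w=eyes.snapshot('wrist')[:,:,::-1]
a=cv2.resize(s[120:240,200:300],None,fx=4,fy=4,interpolation=cv2.INTER_CUBIC)
b=cv2.resize(w[200:384,150:362],(400,480))
cv2.imwrite('pics/s3.png',np.hstack([a,b]))
E
```

```text
7.0833 [ 0.61699267 -0.00513151  0.2689012 ] [0.75838068 0.25643808 0.6904065 ]
```

View pics/s3.png

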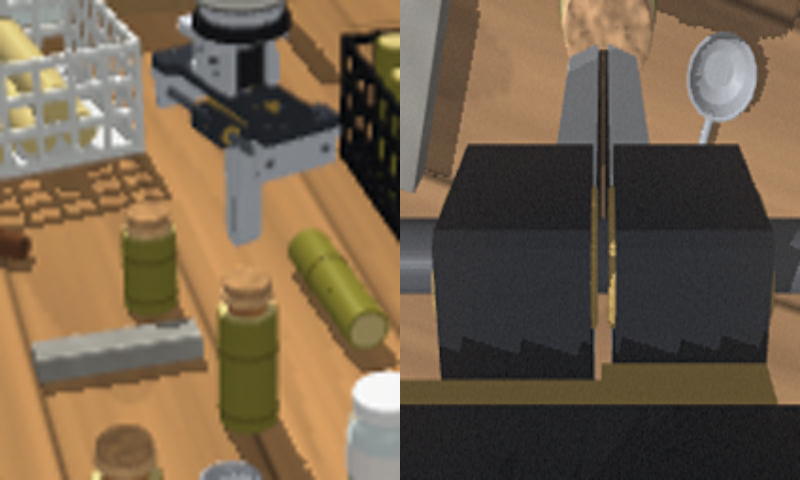

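The short stopper now sits on its rim and its tube stands upright. The fingers are centred on the middle stopper, with about 34 mm of clearance.

Emit:
carry_out(
  deltas=[
    {"dx":0,"dy":0,"dz":0.5,"wx":0,"wy":0,"wz":0,"gripper":255},
    {"dx":0,"dy":0,"dz":0.5,"wx":0,"wy":0,"wz":0,"gripper":255},
    {"dx":0,"dy":0,"dz":0.3,"wx":0,"wy":0,"wz":0,"gripper":255},
    {"dx":0,"dy":0,"dz":0.2,"wx":0,"wy":0,"wz":0,"gripper":255},
    {"dx":0,"dy":0,"dz":0.15,"wx":0,"wy":0,"wz":0,"gripper":255},
    {"dx":0,"dy":0,"dz":0.1,"wx":0,"wy":0,"wz":0,"gripper":255},
    {"dx":0,"dy":0,"dz":0.1,"wx":0,"wy":0,"wz":0,"gripper":255},
    {"dx":0,"dy":0,"dz":0.1,"wx":0,"wy":0,"wz":0,"gripper":255},
    {"dx":0,"dy":0,"dz":0,"wx":0,"wy":0,"wz":0,"gripper":255},
    {"dx":0,"dy":0,"dz":0,"wx":0,"wy":0,"wz":0,"gripper":255},
  ],
)

```text
time: 8.02
tool_pos: [0.6172, -0.0058, 0.2313]
ee_rot: [3.141, -0.001, 0.292]
wrist_force: [-1.2, -0.3, 3.3]
width: 0.0005
finger_force: 1.9
```

Emit:
carry_out(
  deltas=[
    {"dx":0,"dy":0,"dz":0.1,"wx":0,"wy":0,"wz":0,"gripper":255},
    {"dx":0,"dy":0,"dz":0.1,"wx":0,"wy":0,"wz":0,"gripper":255},
    {"dx":0,"dy":0,"dz":0,"wx":0,"wy":0,"wz":0,"gripper":255},
    {"dx":0,"dy":0,"dz":0,"wx":0,"wy":0,"wz":0,"gripper":255},
  ],
)

```text
time: 8.35
tool_pos: [0.617, -0.0057, 0.2264]
ee_rot: [-3.141, 0.0, 0.292]
wrist_force: [-0.4, 0.6, 3.5]
width: 0.0003
finger_force: 1.8
```

Emit:
carry_out(
  deltas=[
    {"dx":0,"dy":0,"dz":0.1,"wx":0,"wy":0,"wz":0,"gripper":255},
    {"dx":0,"dy":0,"dz":0.05,"wx":0,"wy":0,"wz":0,"gripper":255},
    {"dx":0,"dy":0,"dz":0,"wx":0,"wy":0,"wz":0,"gripper":255},
    {"dx":0,"dy":0,"dz":0,"wx":0,"wy":0,"wz":0,"gripper":255},
  ],
)

```text
time: 8.68
tool_pos: [0.6172, -0.0057, 0.224]
ee_rot: [3.141, -0.0, 0.292]
wrist_force: [-2.1, 0.6, 4.9]
width: 0.0006
finger_force: 2.5
```

Emit:
carry_out(
  deltas=[
    {"dx":0,"dy":0,"dz":0.05,"wx":0,"wy":0,"wz":0,"gripper":255},
    {"dx":0,"dy":0,"dz":0,"wx":0,"wy":0,"wz":0,"gripper":255},
    {"dx":0,"dy":0,"dz":0,"wx":0,"wy":0,"wz":0,"gripper":255},
  ],
)

```text
time: 8.93
tool_pos: [0.6173, -0.0057, 0.2235]
ee_rot: [3.141, -0.001, 0.292]
wrist_force: [-1.2, 0.0, 6.4]
width: 0.0006
finger_force: 3.2
```

Emit:
carry_out(
  deltas=[
    {"dx":0,"dy":0,"dz":0.05,"wx":0,"wy":0,"wz":0,"gripper":255},
    {"dx":0,"dy":0,"dz":0,"wx":0,"wy":0,"wz":0,"gripper":255},
    {"dx":0,"dy":0,"dz":0,"wx":0,"wy":0,"wz":0,"gripper":255},
    {"dx":0,"dy":0,"dz":0,"wx":0,"wy":0,"wz":0,"gripper":255},
  ],
)

```text
time: 9.27
tool_pos: [0.6174, -0.0057, 0.223]
ee_rot: [3.141, -0.002, 0.292]
wrist_force: [-2.4, 1.4, 7.5]
width: 0.0003
finger_force: 3.9
```

The middle stopper shows the same force signature and is seated. I lift and go to the tall one.

Emit:
carry_out(
  deltas=[
    {"dx":0,"dy":0,"dz":-0.3,"wx":0,"wy":0,"wz":0,"gripper":255},
    {"dx":0,"dy":0,"dz":-0.9,"wx":0,"wy":0,"wz":0,"gripper":255},
    {"dx":0,"dy":0,"dz":-0.9,"wx":0,"wy":0,"wz":0,"gripper":255},
    {"dx":-0.75,"dy":0.67,"dz":-0.9,"wx":0,"wy":0,"wz":0,"gripper":255},
    {"dx":-0.75,"dy":0.67,"dz":-0.9,"wx":0,"wy":0,"wz":0,"gripper":255},
    {"dx":-0.75,"dy":0.67,"dz":0,"wx":0,"wy":0,"wz":0,"gripper":255},
    {"dx":-0.75,"dy":0.67,"dz":0,"wx":0,"wy":0,"wz":0,"gripper":255},
    {"dx":-0.75,"dy":0.67,"dz":0,"wx":0,"wy":0,"wz":0,"gripper":255},
    {"dx":-0.75,"dy":0.67,"dz":0,"wx":0,"wy":0,"wz":0,"gripper":255},
    {"dx":-0.75,"dy":0.67,"dz":0,"wx":0,"wy":0,"wz":0,"gripper":255},
    {"dx":-0.75,"dy":0.67,"dz":0,"wx":0,"wy":0,"wz":0,"gripper":255},
    {"dx":-0.75,"dy":0.67,"dz":0,"wx":0,"wy":0,"wz":0,"gripper":255},
    {"dx":-0.75,"dy":0.67,"dz":0,"wx":0,"wy":0,"wz":0,"gripper":255},
    {"dx":-0.75,"dy":0.67,"dz":0,"wx":0,"wy":0,"wz":0,"gripper":255},
    {"dx":-0.75,"dy":0.68,"dz":0,"wx":0,"wy":0,"wz":0,"gripper":255},
    {"dx":-0.75,"dy":0.68,"dz":0,"wx":0,"wy":0,"wz":0,"gripper":255},
    {"dx":-0.75,"dy":0.68,"dz":0,"wx":0,"wy":0,"wz":0,"gripper":255},
    {"dx":0,"dy":0,"dz":0,"wx":0,"wy":0,"wz":0,"gripper":255},
    {"dx":0,"dy":0,"dz":0,"wx":0,"wy":0,"wz":0,"gripper":255},
    {"dx":0,"dy":0,"dz":0,"wx":0,"wy":0,"wz":0,"gripper":255},
  ],
)

```text
time: 10.93
tool_pos: [0.4704, -0.2461, 0.299]
ee_rot: [-3.141, 0.0, 0.292]
wrist_force: [0.4, 0.5, -0.0]
width: 0.0004
finger_force: 0.0
```

```bash
python3 - <<'E'
from h import *
import cv2
o=robot.get_obs();print(o['time'],o['tool_pos'],o['wrist_force'])
s=eyes.snapshot('side')[:,:,::-1];w=eyes.snapshot('wrist')[:,:,::-1]
a=cv2.resize(s[160:280,190:290],None,fx=4,fy=4,interpolation=cv2.INTER_CUBIC)
b=cv2.resize(w[200:384,150:362],(400,480))
cv2.imwrite('pics/s4.png',np.hstack([a,b]))
E
```

```text
10.9333 [ 0.47035891 -0.24606338  0.29897966] [ 0.37228227  0.53255883 -0.03677732]
```

View pics/s4.png

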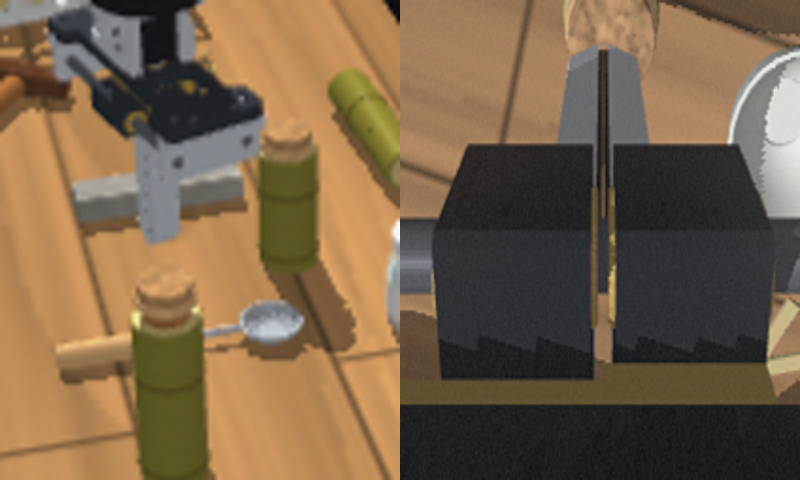

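The middle stopper is seated and its tube upright. The fingers are over the tall one, with the cork about 3 mm to the right in the wrist view, so I add a small dy and press.

Emit:
carry_out(
  deltas=[
    {"dx":0,"dy":0.15,"dz":0.5,"wx":0,"wy":0,"wz":0,"gripper":255},
    {"dx":0,"dy":0,"dz":0.5,"wx":0,"wy":0,"wz":0,"gripper":255},
    {"dx":0,"dy":0,"dz":0.3,"wx":0,"wy":0,"wz":0,"gripper":255},
    {"dx":0,"dy":0,"dz":0.2,"wx":0,"wy":0,"wz":0,"gripper":255},
    {"dx":0,"dy":0,"dz":0.15,"wx":0,"wy":0,"wz":0,"gripper":255},
    {"dx":0,"dy":0,"dz":0.1,"wx":0,"wy":0,"wz":0,"gripper":255},
    {"dx":0,"dy":0,"dz":0.1,"wx":0,"wy":0,"wz":0,"gripper":255},
    {"dx":0,"dy":0,"dz":0.1,"wx":0,"wy":0,"wz":0,"gripper":255},
    {"dx":0,"dy":0,"dz":0,"wx":0,"wy":0,"wz":0,"gripper":255},
    {"dx":0,"dy":0,"dz":0,"wx":0,"wy":0,"wz":0,"gripper":255},
  ],
)

```text
time: 11.87
tool_pos: [0.4711, -0.2493, 0.2611]
ee_rot: [3.141, -0.001, 0.292]
wrist_force: [-0.3, 1.0, 4.3]
width: 0.0005
finger_force: 1.8
```

Emit:
carry_out(
  deltas=[
    {"dx":0,"dy":0,"dz":0.1,"wx":0,"wy":0,"wz":0,"gripper":255},
    {"dx":0,"dy":0,"dz":0.1,"wx":0,"wy":0,"wz":0,"gripper":255},
    {"dx":0,"dy":0,"dz":0,"wx":0,"wy":0,"wz":0,"gripper":255},
    {"dx":0,"dy":0,"dz":0,"wx":0,"wy":0,"wz":0,"gripper":255},
  ],
)

```text
time: 12.2
tool_pos: [0.4709, -0.2492, 0.2564]
ee_rot: [-3.141, 0.0, 0.292]
wrist_force: [-0.1, 0.9, 3.2]
width: 0.0006
finger_force: 1.7
```

Emit:
carry_out(
  deltas=[
    {"dx":0,"dy":0,"dz":0.1,"wx":0,"wy":0,"wz":0,"gripper":255},
    {"dx":0,"dy":0,"dz":0,"wx":0,"wy":0,"wz":0,"gripper":255},
    {"dx":0,"dy":0,"dz":0,"wx":0,"wy":0,"wz":0,"gripper":255},
  ],
)

```text
time: 12.45
tool_pos: [0.471, -0.2492, 0.2544]
ee_rot: [-3.141, 0.0, 0.292]
wrist_force: [-0.0, 0.9, 3.0]
width: 0.0006
finger_force: 1.7
```

Emit:
carry_out(
  deltas=[
    {"dx":0,"dy":0,"dz":0.05,"wx":0,"wy":0,"wz":0,"gripper":255},
    {"dx":0,"dy":0,"dz":0,"wx":0,"wy":0,"wz":0,"gripper":255},
    {"dx":0,"dy":0,"dz":0.03,"wx":0,"wy":0,"wz":0,"gripper":255},
    {"dx":0,"dy":0,"dz":0,"wx":0,"wy":0,"wz":0,"gripper":255},
    {"dx":0,"dy":0,"dz":0,"wx":0,"wy":0,"wz":0,"gripper":255},
  ],
)

```text
time: 12.87
tool_pos: [0.4711, -0.2493, 0.2537]
ee_rot: [3.141, -0.001, 0.292]
wrist_force: [-1.5, 0.4, 4.4]
width: 0.0005
finger_force: 2.8
```

Emit:
carry_out(
  deltas=[
    {"dx":0,"dy":0,"dz":0.05,"wx":0,"wy":0,"wz":0,"gripper":255},
    {"dx":0,"dy":0,"dz":0,"wx":0,"wy":0,"wz":0,"gripper":255},
    {"dx":0,"dy":0,"dz":0.03,"wx":0,"wy":0,"wz":0,"gripper":255},
    {"dx":0,"dy":0,"dz":0,"wx":0,"wy":0,"wz":0,"gripper":255},
    {"dx":0,"dy":0,"dz":0,"wx":0,"wy":0,"wz":0,"gripper":255},
    {"dx":0,"dy":0,"dz":0,"wx":0,"wy":0,"wz":0,"gripper":255},
  ],
)

```text
time: 13.37
tool_pos: [0.4713, -0.2495, 0.253]
ee_rot: [3.14, -0.001, 0.292]
wrist_force: [-1.5, 0.4, 7.9]
width: 0.0002
finger_force: 3.9
```

It is seated. I lift clear and take a last look.

Emit:
carry_out(
  deltas=[
    {"dx":0,"dy":0,"dz":-0.3,"wx":0,"wy":0,"wz":0,"gripper":255},
    {"dx":0,"dy":0,"dz":-0.9,"wx":0,"wy":0,"wz":0,"gripper":255},
    {"dx":0,"dy":0,"dz":-0.9,"wx":0,"wy":0,"wz":0,"gripper":255},
    {"dx":0,"dy":0,"dz":-0.9,"wx":0,"wy":0,"wz":0,"gripper":255},
    {"dx":0,"dy":0,"dz":0,"wx":0,"wy":0,"wz":0,"gripper":255},
    {"dx":0,"dy":0,"dz":0,"wx":0,"wy":0,"wz":0,"gripper":255},
    {"dx":0,"dy":0,"dz":0,"wx":0,"wy":0,"wz":0,"gripper":255},
  ],
)

```text
time: 13.95
tool_pos: [0.4707, -0.2491, 0.3097]
ee_rot: [-3.14, 0.002, 0.292]
wrist_force: [0.5, -0.3, 0.3]
width: 0.0007
finger_force: 0.0
```

```bash
python3 - <<'E'
from h import *
import cv2
s=eyes.snapshot('side')[:,:,::-1]
cv2.imwrite('pics/s5.png',cv2.resize(s[130:330,150:350],None,fx=3,fy=3,interpolation=cv2.INTER_CUBIC))
E
```

```text
(no output)
```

View pics/s5.png

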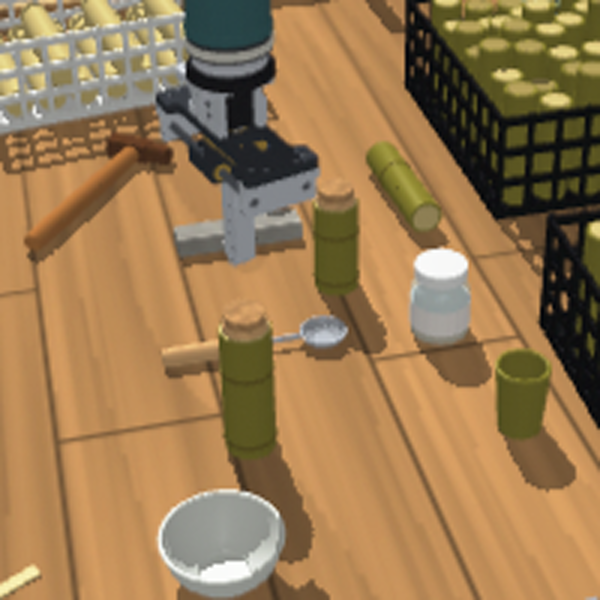

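The tall stopper (crop pixel 245,320) and the middle one (335,190) sit on their rims with both tubes upright. The gripper hides the short tube here, but it looked seated in the earlier crop. The bystanders in view are where they were.

```bash
python3 -c "
from bench import robot
print(robot.close_job())"
```

```text
the job is handed in; nothing more can be done
None
```

I pressed in the three stoppers in the order short, middle, tall, with wrist force readings of about 8 N at most, and handed in the job at about 14 s; force readings and pictures show all three seated, but no verdict came back.

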